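# Lay the standing torch down in the kit case and shut the lid

## Robot

A 6-joint arm with a two-finger parallel gripper is mounted at the origin on a cart in front of the work surface, level with it; the furniture and walls round the work are solid. World frame = base frame: x ahead of the robot, y to its left, z up, the work surface at z = 0. Lengths are in mm, angles in rad, forces in N, time in s.
With the tool pointing down it reaches from about 325 to 900 mm from the base axis. Payload 6.1 kg.
Tool frame: the origin (TCP) lies between the finger pads; the fingertips stand ahead of it and the grasp point (between the pads) lies 5 mm behind it (tip_reach is the z of the fingertips in the tool frame, in mm); z points along the fingers, y is the line along which they close (so a half turn about z gives the same grasp; the last joint's range is limited). The gripper opens to 85 mm and grips with 20 to 120 N. Pads are 22 mm wide; open, the fingers measure 114 mm over their backs; the gripper's body (76 mm by 85 mm) begins 54 mm behind the grasp point. The pads swing forward as they close: fully open they stand 13 mm farther back than shut.
Start: joints at [-1.472, 0.22, 1.526, -0, 1.395, -0.126], TCP at [139.313, -609.268, 245.3] pointing down, gripper open.
Joint ranges: [-2.98, 2.98], [-0.91, 2.08], [0.09, 2.57], [-1.24, 4.39], [0.2, 2.65], [-2.68, 2.68]. Speed limits (rad/s): [2.57, 2.57, 3.01, 3.14, 3.14, 3.14].

## Interface

Orientations are given as a unit quaternion [x, y, z, w].
In Python, from plant import get_obs, camera, job_done, regions_of, tip_reach gives the robot as it stands.
- The arm moves only by the tool send_rows, never from a script. Its argument "series" is a list of rows, each a list of 3 entries, a list of its own where there are three numbers: the shift along the tool's x, y, z in m, then the turn about the tool's z in degrees, then the closure, from -1 (fully open) to 1 (shut), so that 0 is half open. In form: [[[x, y, z], turn, fingers], ...]. A call has 1 to 5 rows; each row shifts and turns the commanded pose from where the row before left it, along the tool's axes as they then stand; what a row does not reach is not made up. A row lasts 1/10 s, in which the tool goes at most 50 mm and 8.59 degrees, less where a joint would pass 70% of its speed; a pose out of reach is approached as far as the arm can. A call is refused whole if a number of a shift passes 0.05 or a number of a turn 8.59, either way. A call with a gripper value outside its range is refused whole. The fingers move at their own pace and stop on an object; "grip_force" is the grip in N (left out, the last holds). Time passes only in rows, so rows that do not move let the fingers close. It gives the time, the measured TCP pose, the force, the opening and the grip force at its end, in the units of the state.
- get_obs(): the state, without advancing time (a new reading comes with each control period).
- camera(name): name is "scene" or "top" or "wrist"; returns a dict with "image" (384x512x3 uint8, blue, green, red), "mtx" (3x3 intrinsics, pixels), "R" (3x3) and "t" (3): a world point X has camera coordinates R X + t. Camera axes: x right, y down, z forward; pixel columns grow to the right and rows downward; lengths in mm; the calibration is good to about 2 mm. A picture is of the moment at which its call begins. There is no depth.
- job_done(): hands the job in; it is judged then, once.
Trained networks look in the newest picture that a camera, given by its name, has taken for a name from the list of things; names that differ only in an ending like _2 or _b are one class to them, and where a whole thing is asked for, a point or a joint stands for the part that bears it (a point fixed in the world has none). Each returns a list of dicts, best first, with "conf" (0 to 1); they miss things now and then, are a little off and sometimes report something else, mostly with a low value. They report only what shows in the picture. A call takes as long as a camera call. They do not tell look-alikes from the thing itself.
- regions_of(camera, query): "mask" (384x512 bool, what is visible of it) and "extent" ([left, top, right, bottom] in pixels, round what is visible of it).
The state is a dict: "time_s": time; "joint_pos": joint angles; "qd": joint speeds; "joint_torque": joint torques, N m; "eef_pos": TCP position; "tool_rot": TCP orientation; "wrist_force": force on the tool from outside, world axes, zero at the start; "torque": the same for the moment, N m; "gripper_width": opening from 0.0 (shut) to 1.0 (fully open); "grasp_force": force on a finger pad.
Only numpy, scipy, OpenCV 4.12 (cv2) and the standard library are available. Lean on these libraries where they do the work, as an engineer would, in place of code of your own. Each camera call takes 0.05 s, during which the arm holds its last target. There are 200 camera calls.

## Task

In the open equipment case one black torch has been left standing on its head in its compartment, so the lid cannot be shut. Push the torch over so that it lies down in the compartment it stands in, and after that push the lid over until it is fully shut, without slamming it. Work with the fingertips only: do not pick anything up, and leave everything else in and around the case where it is.

Things in the scene. Friction and masses are not known exactly. Their poses are not given: they have to be found in the camera images.
- kit_case: Open blue equipment case, fixed to the worktop, 168 mm deep (x) by 320 mm wide (y); its tray is 45 mm high with 6 mm walls and a 5 mm floor. Origin: centre of its underside. x points from the front (handle and catches) to the hinge side, y to the case's left, z up. The handle stands 23 mm out from the front wall, no higher than 30 mm. Radio, keys and padlock lie in its wide right part.
- bay_outer (a point): Centre of the floor of the outer (left) torch compartment, at y = +0.133 in the case's frame: 156 mm long along the case's x, 40 mm wide between the case's left wall and a wall 4 mm thick that reaches 27 mm above the worktop.
- bay_inner (a point): Centre of the floor of the other torch compartment beside it, at y = +0.091 in the case's frame: 156 mm long along the case's x, 38 mm wide between two such walls.
- case_lid (a joint): Angle of the case's lid, rad: 0 = fully shut, pi/2 = upright, 1.75 = leaning back on its stop. Hinged at the far side of the case. Stiff friction hinge (0.32 N m, lid 0.3 kg): the lid stays where it is left and must be pushed all the way down; it cannot shut over a standing torch.
- lid_hinge (a point): Middle of the lid's hinge line, at the top of the case's far wall: x = +0.084, y = 0, z = 0.045 in the case's frame. The lid turns about the case's y direction through this point.
- lid_edge (a point): Middle of the lid's free edge, on its outer face (on top when shut). The lid is a shell 168 mm long from hinge line to free edge and 320 mm wide; its flat outer face lies 20 mm outside the plane through the hinge line, so this point is 168 mm along the lid and 20 mm out from the hinge.
- torch: The torch to be pushed over: black, 89 mm long, 29 mm across, about 0.09 kg, standing upright on its head near the front end of one of the two torch compartments. Origin: centre of the end on which it stands; z axis along the torch, up at the start. It has room to fall towards the hinge side and lie along the compartment, not towards the front.
- torch_mid (a point): Centre of that torch, half-way along it.
- spare_torch: A shorter black torch, 76 mm long and 29 mm across, already lying in the other compartment. Origin: centre of its end nearest the robot; z along it. Leave it.
- radio: Black two-way radio, 187 x 62 x 36 mm, lying at the back of the case. Leave it.
- keys: Bunch of keys with a green tag, 78 x 70 x 23 mm, lying in the front of the case. Leave it.
- padlock: Brass padlock, 66 x 40 x 15 mm, lying in the front of the case. Leave it.
- notes: Yellow pad of sticky notes, 76 x 50 x 14 mm, on the worktop at the left. Leave it.
- pen: Red pen, 145 mm long, on the worktop at the left. Leave it.
- carton: Dark carton, 100 x 66 x 40 mm, on the worktop at the right. Leave it.
- tape: Roll of masking tape, 104 mm across, 25 mm thick, on the worktop at the right. Leave it.
Things that resemble listed ones, but are neither listed nor needed, are in the scene too. Leave any blue look-alike of the torch alone.

How it is judged:
By the outcome, as a careful person would: the job done as asked, in the order asked, and still so for the second after the job is handed in, with the robot touching nothing.
It also fails if it takes over 48 s, if anything falls off the work surface, if the arm or the gripper's body presses on something with over 40 N, if the wrist force passes 120 N, or if a joint passes its speed limit or range.

## Working session

There is one attempt and no reset: what is moved stays moved. The work goes in short steps, Python scripts to look and compute and a tool call to move; the robot and the scene stay as the last step left them, time stands still between calls to the robot, and variables do not carry over. Pictures are saved under pics/ and viewed, at most 10 in all, crops included, and the job is handed in when it is done.

Besides the shell and the picture viewer there is one more tool, called after "Request:" as a command line: name --argument value ..., lists and objects as JSON in quotes. send_rows: Moves the arm, as the interface text tells. Its arguments: {"type":"object","properties":{"series":{"type":"array","items":{"type":"array"}},"grip_force":{"type":"number"}},"required":["series"]}

```bash
ls; mkdir -p pics; python3 - <<'E'
from plant import *
import cv2,numpy as np
print(get_obs()); print(tip_reach)
ims=[]
for c in ("scene","top"):
    d=camera(c); ims.append(d["image"]); print(c,d["mtx"].round(1).tolist(),d["R"].round(4).tolist(),d["t"].round(1).tolist())
    for q in ("torch","spare_torch","kit_case","case_lid","radio"):
        for r in regions_of(c,q)[:4]: print(c,q,round(r["conf"],2),r["extent"])
cv2.imwrite("pics/a.png",ims[0]);cv2.imwrite("pics/b.png",ims[1])
E
```

```text
pics
{'time_s': 0.0, 'joint_pos': array([-1.47210752e+00,  2.21244232e-01,  1.52761698e+00, -2.05041637e-05,
        1.39473128e+00, -1.26098510e-01]), 'qd': array([ 0.00011446, -0.00029884, -0.00120233,  0.00080697,  0.00015013,
       -0.00058044]), 'joint_torque': array([-3.97780459e-04, -4.96892381e+01, -3.89399457e+01, -2.42164369e-04,
        1.09063482e-02, -2.21304788e-05]), 'eef_pos': array([ 139.24391394, -608.68404176,  244.18491431]), 'tool_rot': array([ 9.93689780e-01,  1.12158914e-01,  3.61249746e-06, -9.99965357e-04]), 'wrist_force': array([-0.46815076,  0.49481819,  0.26083723]), 'torque': array([ 0.06028707, -0.01205576, -0.00101189]), 'grasp_force': 0.0, 'gripper_width': 1.002489757382306}
14.0
scene [[397.2, 0.0, 259.1], [0.0, 397.2, 189.0], [0.0, 0.0, 1.0]] [[-0.4679, -0.8838, 0.0031], [-0.4415, 0.2307, -0.8671], [0.7656, -0.4071, -0.4981]] [269.2, 314.8, 913.1]
scene torch 0.68 [192.1, 198.0, 203.5, 223.7]
scene torch 0.66 [240.0, 195.0, 248.0, 216.3]
scene torch 0.46 [201.4, 212.9, 209.7, 239.2]
scene kit_case 0.63 [214.1, 138.7, 324.2, 232.5]
scene case_lid 0.76 [213.3, 138.9, 311.2, 192.5]
scene case_lid 0.66 [127.6, 241.2, 150.8, 262.8]
scene radio 0.67 [250.0, 187.5, 305.0, 204.6]
top [[399.6, 0.0, 263.9], [0.0, 399.6, 186.4], [0.0, 0.0, 1.0]] [[-0.1785, -0.9839, 0.0042], [-0.9596, 0.1731, -0.2217], [0.2175, -0.0436, -0.9751]] [102.4, 516.4, 1271.2]
top torch 0.65 [237.2, 183.7, 247.1, 199.6]
top torch 0.56 [192.2, 201.9, 204.1, 214.8]
top torch 0.49 [194.2, 174.8, 205.4, 185.1]
top torch 0.33 [329.0, 114.0, 361.2, 137.5]
top spare_torch 0.49 [226.9, 173.8, 236.4, 193.8]
top kit_case 0.6 [222.4, 144.0, 325.5, 214.7]
top case_lid 0.62 [218.9, 144.7, 325.5, 157.5]
top radio 0.61 [257.6, 159.5, 309.5, 180.5]
top radio 0.55 [288.6, 191.7, 304.5, 203.2]
```

```bash
python3 - <<'E'
import cv2,numpy as np
a=cv2.imread("pics/a.png")[120:270,170:345];b=cv2.imread("pics/b.png")[130:230,180:345]
a=cv2.resize(a,(700,600),interpolation=cv2.INTER_CUBIC);b=cv2.resize(b,(792,480),interpolation=cv2.INTER_CUBIC)
cv2.imwrite("pics/a2.png",a);cv2.imwrite("pics/b2.png",b)
E
```

```text
(no output)
```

View pics/a2.png

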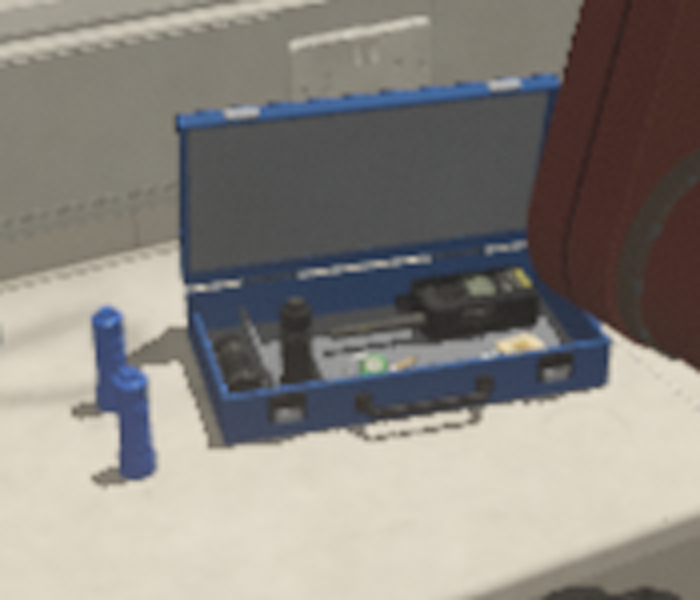

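View pics/b2.png

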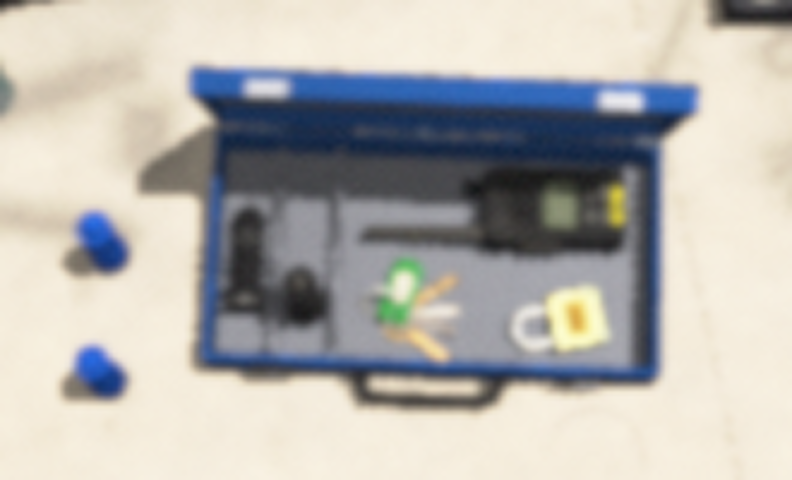

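The torch stands in the inner compartment, at about (300,300) in the top crop. The spare lies in the outer one at (245,260), and two blue look-alikes stand left of the case. Next I fit the case pose from the rim corners.

```bash
cat > h.py <<'E'
import numpy as np,cv2
from scipy.optimize import least_squares
K={"scene":np.array([[397.2,0,259.1],[0,397.2,189],[0,0,1]]),"top":np.array([[399.6,0,263.9],[0,399.6,186.4],[0,0,1]])}
R={"scene":np.array([[-0.4679,-0.8838,0.0031],[-0.4415,0.2307,-0.8671],[0.7656,-0.4071,-0.4981]]),"top":np.array([[-0.1785,-0.9839,0.0042],[-0.9596,0.1731,-0.2217],[0.2175,-0.0436,-0.9751]])}
T={"scene":np.array([269.2,314.8,913.1]),"top":np.array([102.4,516.4,1271.2])}
def proj(c,X):
    q=K[c]@(R[c]@np.asarray(X,float)+T[c]); return q[:2]/q[2]
def ray(c,uv,z):
    d=R[c].T@np.linalg.solve(K[c],[*uv,1]); o=-R[c].T@T[c]; return o+d*(z-o[2])/d[2]
def world(p,X):
    c,s=np.cos(p[2]),np.sin(p[2]); return np.array([p[0]+c*X[0]-s*X[1],p[1]+s*X[0]+c*X[1],X[2]])
def lid(th,l,o,y): # point l along lid, o outward from hinge plane
    return [84-l*np.cos(th)+o*np.sin(th),y,45+l*np.sin(th)+o*np.cos(th)]
E
python3 - <<'E'
from h import *
off={"scene":(170,120,4,4),"top":(180,130,4.8,4.8)}
obs=[("top",(200,365),(-84,160,45)),("top",(657,378),(-84,-160,45)),("scene",(222,400),(-84,160,45)),("scene",(607,345),(-84,-160,45)),("scene",(188,293),(84,160,45)),
("top",(192,70),("L",168,20,160)),("top",(697,90),("L",168,20,-160)),("scene",(178,122),("L",168,0,160)),("scene",(227,443),(-84,160,0))]
def px(c,u): o=off[c]; return np.array([(u[0]+.5)/o[2]-.5+o[0],(u[1]+.5)/o[3]-.5+o[1]])
def f(p):
    r=[]
    for c,u,X in obs:
        if X[0]=="L": X=lid(p[3],*X[1:])
        r+=list(proj(c,world(p,X))-px(c,u))
    return r
s=least_squares(f,[800,0,0,1.75],loss="soft_l1"); print(s.x,np.round(s.fun.reshape(-1,2),1).tolist())
p=s.x
# torch top
print([ray("top",px("top",(302,277)),94), ray("scene",px("scene",(295,302)),90)])
for n,X in(("inner front",(-78,91,5)),("inner back",(78,91,5)),("lidedge",lid(p[3],168,20,0)),("hinge",(84,0,45))): print(n,world(p,X))
E
```

```text
[ 541.16105665  -15.04939514   37.47596364 -193.4078887 ] [[-0.3, -1.4], [0.7, 0.1], [-0.0, 0.4], [1.7, -0.2], [-0.9, 0.1], [-0.8, -0.6], [0.7, -0.1], [0.7, 2.4], [-0.7, 1.8]]
[array([527.57755281,  78.96596039,  94.        ]), array([533.64604387,  78.16211791,  90.        ])]
inner front [485.23339897  90.95577977   5.        ]
inner back [637.36547009  56.43284626   5.        ]
lidedge [609.65453982 -30.59244235 213.62539099]
hinge [623.07832571 -33.63866702  45.        ]
```

View pics/b.png

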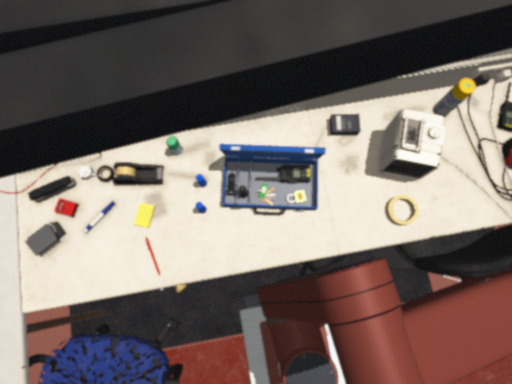

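View pics/a.png

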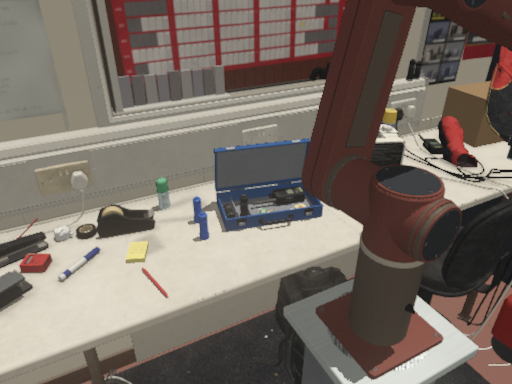

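Request:
send_rows --series '[[[0,0,0],8.55,1],[[0,0,0],8.55,1],[[0,0,0],8.55,1],[[0.01,-0.049,0],0,1],[[0.01,-0.049,0],0,1]]' --grip_force 40

```text
time_s: 1.1
eef_pos: [180.3, -517.4, 244.2]
tool_rot: [0.994, -0.112, -0.0, -0.001]
wrist_force: [0.7, 0.7, 0.9]
gripper_width: 0.144
grasp_force: 0.0
```

Request:
send_rows --series '[[[0.012,-0.048,0],0,1],[[0.012,-0.048,0],0,1],[[0.012,-0.048,0],0,1],[[0.012,-0.048,0],0,1],[[0.012,-0.048,0],0,1]]'

```text
time_s: 1.6
eef_pos: [292.5, -295.6, 245.6]
tool_rot: [0.994, -0.112, 0.0, 0.0]
wrist_force: [0.7, -0.4, 0.4]
gripper_width: -0.0
grasp_force: 0.0
```

Request:
send_rows --series '[[[0.012,-0.048,0],0,1],[[0.012,-0.048,0],0,1],[[0.012,-0.048,0],0,1],[[0.012,-0.048,0],0,1],[[0,0,0],0,1]]'

```text
time_s: 2.1
eef_pos: [383.2, -115.3, 245.7]
tool_rot: [0.994, -0.107, 0.001, -0.001]
wrist_force: [-0.1, -0.2, -0.4]
gripper_width: -0.001
grasp_force: 0.0
```

Request:
send_rows --series '[[[0.0,-0.048,0],0,1],[[0.0,-0.048,0],0,1],[[0.0,-0.048,0],0,1],[[0.0,-0.04,0],0,1],[[0,0,0],0,1]]'

```text
time_s: 2.6
eef_pos: [422.4, 62.0, 245.5]
tool_rot: [0.994, -0.109, 0.0, -0.001]
wrist_force: [-0.8, -1.6, 1.0]
gripper_width: -0.001
grasp_force: 0.0
```

```bash
python3 - <<'E'
from plant import *
import cv2,numpy as np
o=get_obs();print(o["eef_pos"],o["tool_rot"],o["joint_pos"])
d=camera("wrist");cv2.imwrite("pics/w1.png",d["image"]); np.savez("w1.npz",K=d["mtx"],R=d["R"],t=d["t"]); print(d["mtx"],d["R"],d["t"])
for q in ("torch","kit_case","case_lid"):
    for r in regions_of("wrist",q)[:3]: print(q,round(r["conf"],2),r["extent"])
E
```

```text
[422.35359944  61.97237361 245.54173502] [ 9.94072977e-01 -1.08712368e-01  2.47429060e-04 -6.90538061e-04] [-4.05184774e-02 -2.76472125e-01  2.01222807e+00  1.36264917e-03
  1.40524875e+00  1.74790905e+00]
[[320.26249471   0.         259.09234957]
 [  0.         320.26249471 188.23855553]
 [  0.           0.           1.        ]] [[-0.21713889 -0.97613949 -0.00154511]
 [-0.93500793  0.20753415  0.28755826]
 [-0.28037631  0.06388477 -0.9577619 ]] [153.97103481 344.12494288 493.87168266]
torch 0.9 [21.8, 4.2, 102.7, 51.7]
torch 0.84 [195.7, 47.9, 237.5, 85.4]
torch 0.78 [49.1, 113.1, 119.0, 142.8]
kit_case 0.88 [141.1, 1.1, 488.2, 136.3]
kit_case 0.4 [261.5, 30.9, 324.7, 107.2]
case_lid 0.33 [259.5, 1.4, 455.3, 22.1]
case_lid 0.21 [194.9, 47.3, 236.4, 87.3]
```

View pics/w1.png

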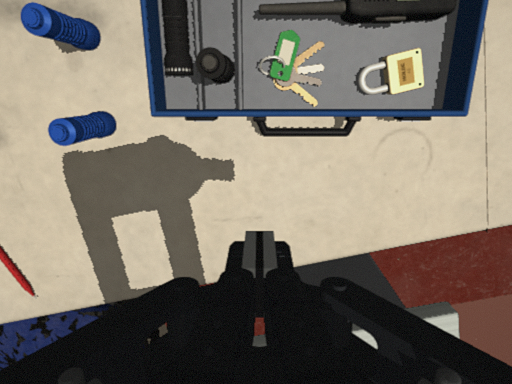

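Wrist picture: front rim corners are near (152,116) and (468,115), and the standing torch's top end is near (209,61). The fingers are shut at (258,250).

```bash
python3 - <<'E'
import h; from h import *
z=np.load("w1.npz"); K["wrist"],R["wrist"],T["wrist"]=z["K"],z["R"],z["t"]
a=ray("wrist",(152,115),45);b=ray("wrist",(469,115),45);t=ray("wrist",(209,61),94)
print(a,b,np.linalg.norm(a-b),t)
e=(b-a)[:2]/np.linalg.norm((b-a)[:2]); xh=np.array([-e[1],e[0]]); yaw=np.arctan2(xh[1],xh[0])
c=(a+b)[:2]/2+84*xh; print("case",c,yaw)
for q in (t[:2],np.array([422.35,61.97])): print("local",xh@(q-c),-e@(q-c))
for u in ((165,198),(160,205)): 
  g=ray("scene",u,0)[:2]; print("wallbase local",xh@(g-c))
E
```

```text
[495.6109393  157.68354067  45.        ] [ 426.52882084 -153.02410737   45.        ] 318.29480304887323 [526.36888694  82.40197966  94.        ]
case [543.06758216 -15.90148881] -0.21877927691522236
local -37.636254361448046 92.3359664135043
local -134.74113631224392 49.81495354270076
wallbase local 170.5240089367917
wallbase local 127.80513037518682
```

Request:
send_rows --series '[[[0.02,-0.041,0.03],0,1],[[0.02,0,0.049],0,1],[[0.012,0,0.049],0,1],[[0,0,0.027],0,1],[[0,0,0],0,1]]'

```text
time_s: 3.3
eef_pos: [474.5, 82.5, 91.5]
tool_rot: [0.994, -0.113, -0.005, 0.001]
wrist_force: [-0.8, 0.3, -0.2]
gripper_width: 0.004
grasp_force: 0.0
```

```bash
python3 - <<'E'
from plant import *
import cv2,numpy as np
o=get_obs();print(o["eef_pos"],o["wrist_force"])
d=camera("wrist");e=camera("scene")["image"][150:250,190:320]
cv2.imwrite("pics/w2.png",np.vstack([d["image"][:250,:400],cv2.resize(e,(400,308),interpolation=cv2.INTER_CUBIC)]))
E
```

```text
[474.51250482  82.51815446  91.45429408] [-0.7902296   0.29398028 -0.22984223]
```

View pics/w2.png

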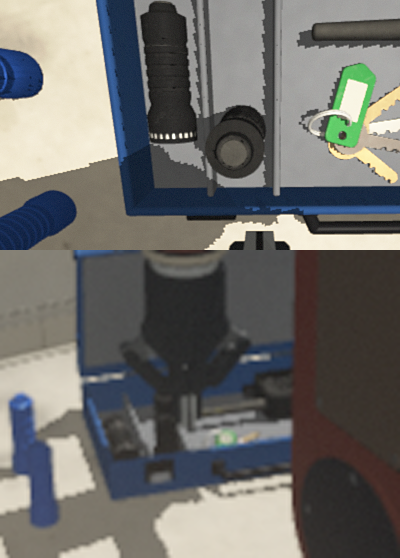

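The torch end is at (234,152) and the fingers at (260,240), so they sit about 10 mm too far right. I'll shift left, then push slowly.

Request:
send_rows --series '[[[0.0,-0.011,0],0,1],[[0.01,0,0],0,1],[[0.006,0,0.004],0,1],[[0.005,0,0],0,1],[[0.005,0,0],0,1]]'

```text
time_s: 3.9
eef_pos: [506.5, 89.4, 92.2]
tool_rot: [0.994, -0.111, 0.0, 0.0]
wrist_force: [-1.0, 0.0, 0.6]
gripper_width: -0.001
grasp_force: 0.1
```

Request:
send_rows --series '[[[0.005,0,0],0,1],[[0.005,0,0],0,1],[[0.005,0,0],0,1],[[0.005,0,0],0,1]]'

```text
time_s: 4.3
eef_pos: [525.9, 85.0, 92.0]
tool_rot: [0.994, -0.111, 0.0, 0.0]
wrist_force: [-1.0, 0.3, -0.7]
gripper_width: 0.001
grasp_force: 0.0
```

```bash
python3 - <<'E'
from plant import *
import cv2,numpy as np
o=get_obs();print(o["eef_pos"],o["wrist_force"])
d=camera("wrist");cv2.imwrite("pics/w3.png",d["image"][:300])
for r in regions_of("wrist","torch")[:3]: print(round(r["conf"],2),r["extent"])
E
```

```text
[525.85895419  84.97813698  91.95412636] [-1.02243271  0.2819934  -0.70725178]
0.92 [0.0, 254.6, 108.2, 373.2]
0.76 [240.6, 174.2, 299.5, 226.8]
0.61 [2.9, 131.0, 79.3, 195.3]
```

View pics/w3.png

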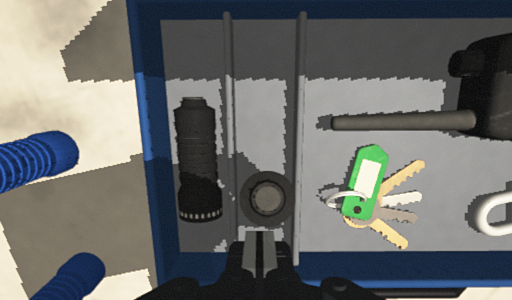

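```bash
python3 - <<'E'
from plant import *
import h; from h import *
d=camera("wrist");K["w"],R["w"],T["w"]=d["mtx"],d["R"],d["t"]
c=np.array([543.07,-15.9]);xh=np.array([.976,-.217]);yh=np.array([.217,.976])
loc=lambda q:(round(float(xh@(q[:2]-c)),1),round(float(yh@(q[:2]-c)),1))
print("cam",loc(-R["w"].T@T["w"]),-R["w"].T@T["w"])
for z in (94,85,60): print(z,loc(ray("w",(266,198),z)))
print("flange centre",loc(ray("w",(266,199),12)),"wall front inner",loc(ray("w",(266,253),45)))
E
```

```text
cam (34.4, 95.7) [597.40564643  70.03207102 220.84760883]
94 (-7.9, 93.0)
85 (-10.9, 92.8)
60 (-19.3, 92.3)
flange centre (-36.0, 91.3) wall front inner (-59.6, 92.0)
```

The torch is tilting: its top end is near local x = -9 and its base near -36. I'll keep pushing.

Request:
send_rows --series '[[[0.006,0.002,0],0,1],[[0.007,0.001,0],0,1],[[0.008,0,0],0,1],[[0.008,0,0],0,1],[[0.008,0,0],0,1]]'

```text
time_s: 4.95
eef_pos: [561.7, 73.7, 92.0]
tool_rot: [0.994, -0.111, 0.0, -0.0]
wrist_force: [0.0, -0.2, 0.5]
gripper_width: -0.003
grasp_force: 0.0
```

Request:
send_rows --series '[[[0,0,-0.03],0,1],[[-0.04,0,-0.04],0,1],[[-0.04,0,-0.04],0,1],[[-0.02,0,-0.03],0,1],[[0,0,0],0,1]]'

```text
time_s: 5.45
eef_pos: [473.6, 94.8, 227.9]
tool_rot: [0.994, -0.111, 0.004, -0.001]
wrist_force: [1.0, 0.4, 0.6]
gripper_width: -0.005
grasp_force: 0.0
```

```bash
python3 - <<'E'
from plant import *
import cv2,numpy as np
o=get_obs();print(o["eef_pos"],o["wrist_force"])
d=camera("wrist");s=camera("scene")["image"][130:240,190:330]
cv2.imwrite("pics/w4.png",np.vstack([d["image"][:240],cv2.resize(s,(512,350),interpolation=cv2.INTER_CUBIC)]))
E
```

```text
[473.63266158  94.78128232 227.87631814] [1.01432153 0.40426688 0.63734968]
```

View pics/w4.png

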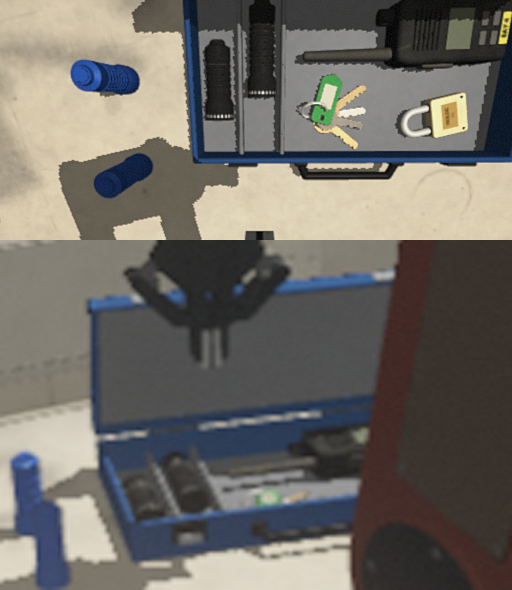

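The torch lies in the inner compartment, head end at (262,94). I'll check that it is flat, then get the lid angle.

```bash
python3 - <<'E'
from plant import *
import h; from h import *
d=camera("wrist");K["w"],R["w"],T["w"]=d["mtx"],d["R"],d["t"]
p=[543.07,-15.9,-.2188]
c=np.array(p[:2]);xh=np.array([.976,-.217]);yh=np.array([.217,.976])
loc=lambda q:(round(float(xh@(q[:2]-c)),1),round(float(yh@(q[:2]-c)),1))
for z in (5,20,34): print("head",loc(ray("w",(262,96),z)), loc(ray("w",(247,94),z)),loc(ray("w",(277,94),z)))
print("spare head",loc(ray("w",(217,119),12)))
# lid: scene left edge free end inner corner, top outer corners
for th in (1.3,1.4,1.5,1.57,1.65,1.75):
  f=lambda c_,l,o,y:proj(c_,world(p,lid(th,l,o,y))).round(1).tolist()
  print(th,"scene L",f("scene",168,0,160),f("scene",168,20,160),"top",f("top",168,20,160),f("top",168,0,160),f("top",168,20,-160))
print("obs scene ~ (214.2,149.9)-(213.5,?) ; top (219.6,144.2) (324.8,148.4) inner-left bottom (222,150)")
for r in regions_of("wrist","torch")[:3]: print(round(r["conf"],2),r["extent"])
camera("scene")
for r in regions_of("scene","torch")[:4]: print(round(r["conf"],2),r["extent"])
E
```

```text
head (-22.6, 90.4) (-20.6, 106.0) (-20.7, 74.8)
head (-22.5, 90.5) (-20.5, 105.5) (-20.7, 75.6)
head (-22.4, 90.7) (-20.5, 105.0) (-20.6, 76.3)
spare head (-45.4, 137.5)
1.3 scene L [215.5, 154.7] [214.3, 150.6] top [218.6, 147.1] [218.4, 153.8] [325.5, 151.3]
1.4 scene L [214.5, 151.5] [213.4, 148.0] top [218.9, 141.6] [218.6, 148.2] [325.6, 145.7]
1.5 scene L [213.6, 148.7] [212.5, 145.9] top [219.3, 136.3] [218.9, 142.7] [325.6, 140.4]
1.57 scene L [212.9, 147.2] [211.9, 144.7] top [219.6, 132.7] [219.1, 138.9] [325.6, 136.8]
1.65 scene L [212.2, 145.7] [211.3, 143.7] top [219.9, 128.7] [219.5, 134.8] [325.5, 132.8]
1.75 scene L [211.4, 144.3] [210.5, 143.0] top [220.4, 124.2] [219.9, 129.8] [325.3, 128.2]
obs scene ~ (214.2,149.9)-(213.5,?) ; top (219.6,144.2) (324.8,148.4) inner-left bottom (222,150)
0.81 [88.3, 152.6, 153.2, 197.9]
0.78 [247.4, 0.5, 278.8, 96.1]
0.55 [67.1, 58.7, 138.3, 97.3]
0.74 [194.6, 195.9, 203.2, 218.7]
0.72 [200.4, 214.7, 210.1, 240.1]
```

```bash
python3 - <<'E'
from h import *
c=np.array([543.07,-15.9]);xh=np.array([.976,-.217]);yh=np.array([.217,.976])
loc=lambda q:(q[:2].round().tolist(),round(float(xh@(q[:2]-c))),round(float(yh@(q[:2]-c))))
for u in ((170,192),(192,186),(215,179.5)): print("wallbase scene",loc(ray("scene",u,0)))
b=cv2.imread("pics/b.png")
for u in (150,230,270,310): 
  col=b[:,u].sum(1)/3; v=[r for r in range(40,150) if col[r]>130][0]
  print("top",u,v,[loc(ray("top",(u,v),z)) for z in (0,100,300,500)])
E
```

```text
wallbase scene ([813.0, 239.0], 208, 308)
wallbase scene ([819.0, 154.0], 232, 225)
wallbase scene ([826.0, 58.0], 260, 134)
top 150 140 [([778.0, 375.0], 145, 433), ([738.0, 353.0], 110, 402), ([658.0, 307.0], 42, 340), ([578.0, 261.0], -26, 278)]
top 230 123 [([791.0, 85.0], 221, 152), ([750.0, 83.0], 181, 142), ([669.0, 81.0], 102, 122), ([587.0, 78.0], 22, 101)]
top 270 116 [([792.0, -62.0], 253, 9), ([751.0, -53.0], 211, 9), ([669.0, -34.0], 127, 10), ([587.0, -14.0], 43, 11)]
top 310 109 [([793.0, -210.0], 287, -135), ([752.0, -190.0], 242, -124), ([670.0, -149.0], 153, -102), ([588.0, -108.0], 64, -80)]
```

```bash
python3 - <<'E'
from h import *
for u in ((170,134),(172,123),(175,178),(300,105)):
  o=-R["scene"].T@T["scene"]; d=R["scene"].T@np.linalg.solve(K["scene"],[*u,1])
  # x+.41z=792
  s=(792-o[0]-.41*o[2])/(d[0]+.41*d[2]); s2=(822-o[0])/d[0]; print(u,"on top-view plane",(o+s*d).round(),"on wall",(o+s2*d).round())
o=-R["top"].T@T["top"];print("top cam",o)
E
python3 - <<'E'
import cv2
a=cv2.imread("pics/a.png")[60:220,100:340]
cv2.imwrite("pics/a3.png",cv2.resize(a,(792,528),interpolation=cv2.INTER_CUBIC))
E
```

```text
(170, 134) on top-view plane [680. 249. 274.] on wall [822. 212. 216.]
(172, 123) on top-view plane [663. 244. 313.] on wall [822. 201. 254.]
(175, 178) on top-view plane [759. 229.  81.] on wall [822. 213.  47.]
(300, 105) on top-view plane [ 669. -207.  299.] on wall [ 822. -310.  240.]
top cam [ 237.32984   66.78684 1353.60292]
```

View pics/a3.png

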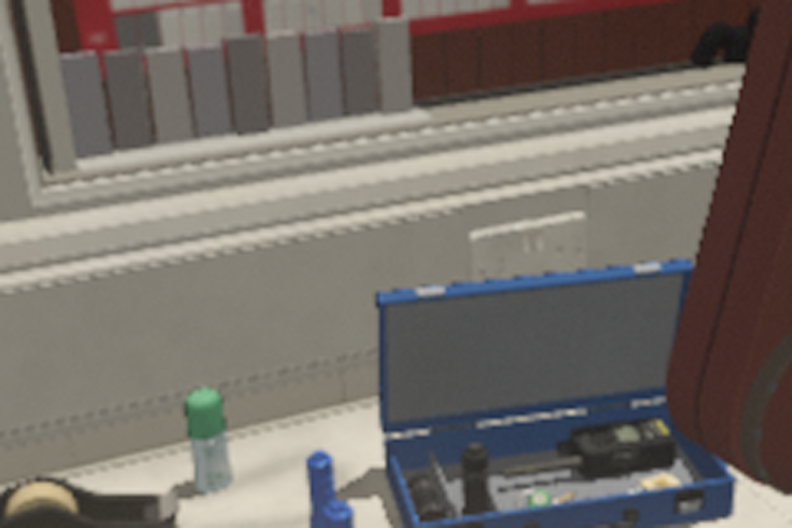

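The torch lies flat, with its head at local x = -22 and its tail near 67. The lid stands at about 1.37 rad and the wall is far enough behind it. Now I'll go over the lid to its outer side.

Request:
send_rows --series '[[[0,0,-0.04],0,1],[[0.02,0.03,-0.025],0,1],[[0.04,0.03,0],0,1],[[0.04,0.025,0],0,1],[[0,0,0],0,1]]'

```text
time_s: 6.25
eef_pos: [553.5, -15.2, 285.1]
tool_rot: [0.994, -0.113, -0.001, 0.001]
wrist_force: [0.1, 0.7, -0.0]
gripper_width: 0.0
grasp_force: 0.0
```

Request:
send_rows --series '[[[0.03,0,0],0,1],[[0.03,0,0],0,1],[[0.03,0,0],0,1],[[0,0,0],0,1]]'

```text
time_s: 6.65
eef_pos: [640.5, -31.6, 284.5]
tool_rot: [0.994, -0.112, -0.002, -0.0]
wrist_force: [-1.1, 0.2, -0.0]
gripper_width: 0.005
grasp_force: 0.0
```

Request:
send_rows --series '[[[0.006,0,0.01],0,1],[[0,0,0.025],0,1],[[0,0,0.025],0,1],[[0,0,0.015],0,1],[[0,0,0],0,1]]'

```text
time_s: 7.15
eef_pos: [642.4, -31.5, 209.0]
tool_rot: [0.994, -0.111, -0.003, -0.0]
wrist_force: [-0.8, -0.1, 0.3]
gripper_width: 0.001
grasp_force: 0.0
```

```bash
python3 - <<'E'
from plant import *
import cv2,numpy as np
d=camera("wrist");s=camera("scene")["image"][90:230,190:330]
cv2.imwrite("pics/w5.png",np.hstack([cv2.resize(d["image"],(400,300)),cv2.resize(s,(390,300),interpolation=cv2.INTER_CUBIC)]))
E
```

```text
(no output)
```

View pics/w5.png

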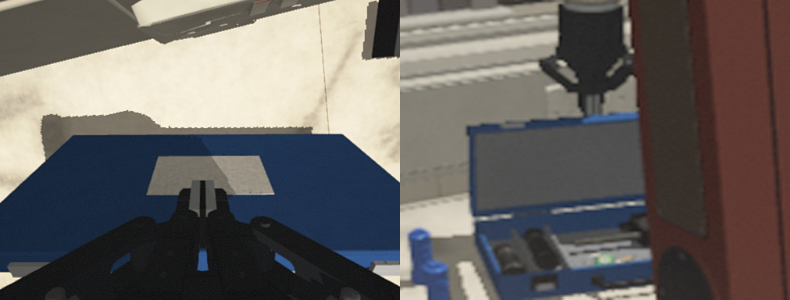

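Request:
send_rows --series '[[[-0.008,0,0.002],0,1],[[-0.007,0,0.002],0,1],[[-0.008,0,0.001],0,1],[[-0.009,0,0.001],0,1],[[0,0,0],0,1]]'

```text
time_s: 7.75
eef_pos: [612.5, -24.8, 207.1]
tool_rot: [0.994, -0.111, -0.0, 0.0]
wrist_force: [-0.6, 0.1, -0.6]
gripper_width: 0.001
grasp_force: 0.0
```

Request:
send_rows --series '[[[-0.0105,0,0.003],0,1],[[-0.0105,0,0.003],0,1],[[-0.01,0,0.004],0,1],[[-0.01,0,0.005],0,1],[[0,0,0],0,1]]'

```text
time_s: 8.25
eef_pos: [571.9, -15.6, 190.7]
tool_rot: [0.994, -0.111, -0.001, -0.0]
wrist_force: [-0.7, 0.3, 1.0]
gripper_width: 0.001
grasp_force: 0.0
```

I've used all my picture views, so the lid gets checked numerically from the network's lid extents against the projection.

```bash
cat > lidck.py <<'E'
from plant import *
from h import *
p=[543.07,-15.9,-.2188]
for c in ("scene","top"):
    camera(c)
    print(c,[(round(r["conf"],2),np.round(r["extent"]).tolist()) for r in regions_of(c,"case_lid")[:2]+regions_of(c,"kit_case")[:1]])
for th in (1.37,1.2,1.05,.95,.8,.2,.1,.05,0):
  r=[]
  for c in ("scene","top"):
    P=np.array([proj(c,world(p,lid(th,l,o,y))) for l in (0,168) for o in (0,20) for y in (160,-160)]); r+=[P.min(0).round().tolist(),P.max(0).round().tolist()]
  print(th,r)
E
python3 lidck.py
```

```text
scene [(0.94, [213.0, 155.0, 282.0, 191.0]), (0.46, [125.0, 244.0, 151.0, 263.0]), (0.73, [248.0, 188.0, 281.0, 205.0])]
top [(0.84, [217.0, 153.0, 326.0, 176.0]), (0.72, [221.0, 150.0, 326.0, 214.0])]
1.37 [[214.0, 139.0], [311.0, 193.0], [219.0, 143.0], [326.0, 159.0]]
1.2 [[215.0, 143.0], [314.0, 193.0], [218.0, 150.0], [325.0, 164.0]]
1.05 [[215.0, 148.0], [316.0, 193.0], [218.0, 150.0], [325.0, 172.0]]
0.95 [[215.0, 152.0], [318.0, 193.0], [218.0, 150.0], [324.0, 177.0]]
0.8 [[215.0, 159.0], [320.0, 193.0], [218.0, 150.0], [324.0, 185.0]]
0.2 [[215.0, 176.0], [323.0, 210.0], [220.0, 153.0], [320.0, 205.0]]
0.1 [[215.0, 176.0], [324.0, 215.0], [220.0, 153.0], [319.0, 207.0]]
0.05 [[215.0, 176.0], [324.0, 217.0], [220.0, 153.0], [319.0, 207.0]]
0 [[215.0, 176.0], [324.0, 220.0], [221.0, 154.0], [319.0, 208.0]]
```

The lid is at about 0.95 rad, as planned, so I continue.

Request:
send_rows --series '[[[-0.01,0,0.006],0,1],[[-0.01,0,0.007],0,1],[[-0.0085,0,0.007],0,1],[[-0.008,0,0.007],0,1],[[0,0,0],0,1]]'

```text
time_s: 9.05
eef_pos: [536.4, -7.6, 163.2]
tool_rot: [0.994, -0.111, -0.001, -0.0]
wrist_force: [0.9, -0.1, -0.3]
gripper_width: -0.0
grasp_force: 0.0
```

Request:
send_rows --series '[[[-0.0075,0,0.008],0,1],[[-0.007,0,0.009],0,1],[[-0.006,0,0.009],0,1],[[-0.0055,0,0.0095],0,1],[[0,0,0],0,1]]'

```text
time_s: 9.55
eef_pos: [510.5, -1.8, 126.9]
tool_rot: [0.994, -0.111, -0.002, -0.0]
wrist_force: [0.0, 0.5, -0.1]
gripper_width: -0.002
grasp_force: 0.0
```

Request:
send_rows --series '[[[-0.0045,0,0.01],0,1],[[-0.004,0,0.01],0,1],[[-0.003,0,0.008],0,1],[[-0.001,0,0.006],0,1],[[0,0,0],0,1]]'

```text
time_s: 10.05
eef_pos: [499.3, 0.7, 93.8]
tool_rot: [0.994, -0.111, -0.001, -0.0]
wrist_force: [-0.1, -0.5, -0.8]
gripper_width: -0.001
grasp_force: 0.0
```

Request:
send_rows --series '[[[0,0,0.004],0,1],[[0,0,0.003],0,1],[[0,0,0.003],0,1],[[0,0,0.002],0,1],[[0,0,0],0,1]]'

```text
time_s: 10.55
eef_pos: [500.3, 0.5, 82.9]
tool_rot: [0.994, -0.111, -0.0, 0.0]
wrist_force: [-0.5, -0.2, 0.0]
gripper_width: 0.0
grasp_force: 0.0
```

Request:
send_rows --series '[[[0,0,0.002],0,1],[[0,0,0.001],0,1],[[0,0,0.001],0,1],[[0,0,0],0,1]]'

```text
time_s: 10.95
eef_pos: [500.4, 0.5, 79.1]
tool_rot: [0.994, -0.111, -0.0, 0.0]
wrist_force: [0.3, 0.7, 0.2]
gripper_width: 0.001
grasp_force: 0.0
```

```bash
python3 lidck.py | head -2
```

```text
scene [(0.75, [214.0, 183.0, 281.0, 218.0]), (0.73, [215.0, 181.0, 283.0, 233.0])]
top [(0.93, [222.0, 156.0, 321.0, 208.0]), (0.17, [147.0, 240.0, 156.0, 272.0]), (0.97, [223.0, 154.0, 319.0, 212.0])]
```

Nearly shut. I'll press on until the force rises.

Request:
send_rows --series '[[[0,0,0.001],0,1],[[0,0,0.001],0,1],[[0,0,0],0,1]]'

```text
time_s: 11.55
eef_pos: [500.6, 0.5, 78.9]
tool_rot: [0.994, -0.111, -0.0, 0.0]
wrist_force: [-8.0, 0.5, 15.8]
gripper_width: -0.004
grasp_force: 7.8
```

Request:
send_rows --series '[[[0,0,0.001],0,1],[[0,0,0.001],0,1],[[0,0,0],0,1]]'

```text
time_s: 11.85
eef_pos: [500.7, 0.5, 78.8]
tool_rot: [0.994, -0.111, -0.0, 0.0]
wrist_force: [-14.8, 1.7, 32.2]
gripper_width: 0.002
grasp_force: 16.0
```

A hard stop at tip height 65 mm, which is the shut height. I'll retreat straight up and confirm.

Request:
send_rows --series '[[[0,0,-0.004],0,1],[[0,0,-0.02],0,1],[[0,0,-0.04],0,1],[[0,0,-0.04],0,1],[[0,0,0],0,1]]'

```text
time_s: 12.35
eef_pos: [504.4, -0.0, 185.5]
tool_rot: [0.994, -0.111, 0.006, 0.0]
wrist_force: [1.7, -0.5, 0.7]
gripper_width: 0.002
grasp_force: 0.0
```

```bash
python3 lidck.py; python3 - <<'E'
from plant import *
o=get_obs();print(o["eef_pos"],o["wrist_force"],o["time_s"])
for c in("scene","top"):
  camera(c); print(c,[(round(r["conf"],2),[round(v) for v in r["extent"]]) for r in regions_of(c,"torch")[:4]])
E
```

```text
scene [(0.66, [216.0, 177.0, 284.0, 220.0]), (0.87, [217.0, 181.0, 282.0, 233.0])]
top [(0.65, [221.0, 156.0, 320.0, 206.0]), (0.75, [223.0, 155.0, 319.0, 214.0])]
1.37 [[214.0, 139.0], [311.0, 193.0], [219.0, 143.0], [326.0, 159.0]]
1.2 [[215.0, 143.0], [314.0, 193.0], [218.0, 150.0], [325.0, 164.0]]
1.05 [[215.0, 148.0], [316.0, 193.0], [218.0, 150.0], [325.0, 172.0]]
0.95 [[215.0, 152.0], [318.0, 193.0], [218.0, 150.0], [324.0, 177.0]]
0.8 [[215.0, 159.0], [320.0, 193.0], [218.0, 150.0], [324.0, 185.0]]
0.2 [[215.0, 176.0], [323.0, 210.0], [220.0, 153.0], [320.0, 205.0]]
0.1 [[215.0, 176.0], [324.0, 215.0], [220.0, 153.0], [319.0, 207.0]]
0.05 [[215.0, 176.0], [324.0, 217.0], [220.0, 153.0], [319.0, 207.0]]
0 [[215.0, 176.0], [324.0, 220.0], [221.0, 154.0], [319.0, 208.0]]
[499.26350402   0.68813538 177.37879837] [-0.53867473 -0.08996644  0.67640561] 12.65
scene [(0.71, [199, 214, 209, 241])]
top [(0.46, [194, 204, 206, 212]), (0.39, [197, 170, 206, 187])]
```

The lid measures fully shut, and only the blue look-alikes still show as torches. Handing in.

```bash
python3 -c "
from plant import *
print(job_done())"
```

```text
the job is handed in; nothing more can be done
None
```

The torch now lies flat in the inner compartment and the lid was pushed slowly to its shut stop, with the job handed in at about 12.7 s; I had used all 10 picture views, so the final check was numerical only.

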